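# Fold the emptied grocery crate flat

### The job

The small blue folding crate has been emptied: fold it flat where it stands. Push with the fingertips on the outside of its panels: first both short ends inward and down, then both long sides over on top of them, pressing each one lightly until it lies completely flat. Only push: the crate is not to be lifted or shoved about, and the groceries around it stay standing where they are.

Things in the scene. Friction and masses are not known exactly. Their poses are not given: they have to be found in the camera images.
- crate: Small blue folding crate of plastic lattice, empty, loose, about 0.6 kg: 180 (x) by 280 (y) by 95 mm tall set up, 24 mm folded. Origin: centre of its underside; z up, +x to the far long side, +y to the left end. Its four panels, 8 mm thick, fold inward about hinges along their lower edges; the outer face ends up on top. Hinges are stiff: panels stay where left; about 1 N at the top edge moves them.
- end_left (a joint): Hinge of the crate's left short end panel, rad: 0 = upright, grows as it folds inward, 1.571 (its stop) = lying flat inside the crate. Hinge line at crate y = +135 mm, 11 mm above the table.
- end_right (a joint): Hinge of the crate's right short end panel, rad: 0 = upright, grows as it folds inward, 1.571 (its stop) = lying flat inside the crate. Hinge line at crate y = -135 mm, 11 mm above the table.
- side_far (a joint): Hinge of the crate's far long side panel, rad: 0 = upright, grows as it folds inward, 1.571 (its stop) = lying flat inside the crate. Hinge line at crate x = +85 mm, 20 mm above the table.
- side_near (a joint): Hinge of the crate's near long side panel (towards the robot), rad: 0 = upright, grows as it folds inward, 1.571 (its stop) = lying flat inside the crate. Hinge line at crate x = -85 mm, 20 mm above the table.
- end_left_edge (a point): Middle of the top edge of the crate's left short end panel, in mid-thickness, by the darker blue groove in its rail; moves with the panel. Its z axis points from hinge to top edge. The panel is 156 mm wide, 84 mm from hinge to top edge.
- end_right_edge (a point): Middle of the top edge of the crate's right short end panel, in mid-thickness, by the darker blue groove in its rail; moves with the panel. Its z axis points from hinge to top edge. The panel is 156 mm wide, 84 mm from hinge to top edge.
- side_far_edge (a point): Middle of the top edge of the crate's far long side panel, in mid-thickness, by the darker blue groove in its rail; moves with the panel. Its z axis points from hinge to top edge. The panel is 276 mm long, 75 mm from hinge to top edge; folded, it lies over the ends.
- side_near_edge (a point): Middle of the top edge of the crate's near long side panel (towards the robot), in mid-thickness, by the darker blue groove in its rail; moves with the panel. Its z axis points from hinge to top edge. The panel is 276 mm long, 75 mm from hinge to top edge; folded, it lies over the ends.
- oil_bottle: Bystander, loose: amber oil bottle with a yellow cap, 66 mm across, 165 mm tall; origin at the centre of its underside.
- tomato_can: Bystander, loose: can with a red label, 74 mm across, 110 mm tall; origin at the centre of its underside.
- pickle_jar: Bystander, loose: green glass jar with a brass lid, 70 mm across, 85 mm tall; origin at the centre of its underside.
- blue_bottle: Bystander, loose: blue plastic bottle with a white cap, 60 mm across, 160 mm tall; origin at the centre of its underside.
- milk_carton: Bystander, loose: white and green gable-top milk carton, 62 x 62 mm, 162 mm tall; origin at the centre of its underside.
- steel_cup: Bystander, loose: open steel cup, 80 mm across, 80 mm tall; origin at the centre of its underside.

How it is judged:
By the outcome, as a careful person would: the job done as asked, in the order asked, and still so for the second after the job is handed in, with the robot touching nothing.
It also fails if it takes over 59 s, if anything falls off the work surface, if the arm or the gripper's body presses on something with over 40 N, if the wrist force passes 120 N, or if a joint passes its speed limit or range.

### The arm

A 6-joint arm with a two-finger parallel gripper is mounted at the origin on the work surface. World frame = base frame: x ahead of the robot, y to its left, z up, the work surface at z = 0. Lengths are in m, angles in degrees, forces in N, time in s.
With the tool pointing down it reaches from about 0.375 to 0.9 m from the base axis. Payload 3.1 kg.
Tool frame: the origin (TCP) lies at the very end of the fingers, on their centre line; the grasp point (between the pads) lies 19 mm behind it; z points along the fingers, y is the direction in which the jaws open and shut (so a half turn about z gives the same grasp; the last joint's range is limited). The gripper opens to 87 mm and grips with 3 to 60 N. Pads are 19 mm wide; open, the fingers measure 117 mm over their backs; the gripper's body (75 mm by 190 mm) begins 51 mm behind the grasp point.
Start: joints at [-84.368, 30.224, 82.088, -0, 67.689, -10.227], TCP at [0.171, -0.601, 0.223] pointing down, gripper open.
Joint ranges: [-176.69, 176.69], [-43.24, 126.21], [12.49, 139.97], [-82, 262], [0, 151.66], [-163.58, 163.58]. Speed limits (degrees/s): [159.86, 159.86, 180, 180, 180, 180].

### API

Orientations are given as a 3x3 rotation matrix whose columns are the frame's x, y, z axes.
In Python, from rig import bot gives the robot as it stands. The module is installed in compiled form; this text tells all that it offers.
- The arm moves only by the tool play_rows, never from a script. Its argument "targets" is a list of rows, each a list of 7 numbers: the closure, from 0 (fully open) to 1 (shut), then the shift along the world's x, y, z in m, then the turn, a rotation vector about the world's x, y, z in rad. A call has 1 to 12 rows; each row shifts and turns the commanded pose from where the row before left it; what a row does not reach is not made up. A row lasts 1/8 s, in which the tool goes at most 62.5 mm and 10.7 degrees, less where a joint would pass 70% of its speed; a pose out of reach is approached as far as the arm can. A call with a gripper value outside its range is refused whole. The fingers move at their own pace and stop on an object; the grip force is fixed at half the most. Time passes only in rows, so rows that do not move let the fingers close. It gives the time, the measured TCP pose, the force and the opening at its end, in the units of the state.
- bot.read_state(): the state, without advancing time (a new reading comes with each control period).
- bot.capture(name): name is "scene" or "top"; returns the picture (480x640x3 uint8, blue, green, red); there is no depth.
- bot.get_calibration(name): a dict with "fx", "fy", "cx", "cy" (pixels), "k1" (the pictures are not rectified: a ray, as slopes to the right and down, at radius r is drawn at 1 + k1 r^2 times it, then the intrinsics apply), "R" (3x3) and "t" (3): a world point X has camera coordinates R X + t. Camera axes: x right, y down, z forward; pixel columns grow to the right and rows downward; lengths in m; the calibration is good to about 2 mm. A picture is of the moment at which its call begins. get_calibration takes no time and is no camera call.
- bot.hand_in(): hands the job in, once; it reports no verdict.
The state is a dict: "time_s": time; "joint_positions": joint angles; "qvel": joint speeds; "tau": joint torques, N m; "position": TCP position; "tcp_rot": TCP orientation; "force": force on the tool from outside, world axes, zero at the start; "moment": the same for the moment, N m; "opening": opening from 0.0 (shut) to 1.0 (fully open).
Only numpy, scipy, OpenCV 4.12 (cv2) and the standard library are available. Lean on these libraries where they do the work, as an engineer would, in place of code of your own. Each camera call takes 0.05 s, during which the arm holds its last target. There are 200 camera calls.

## Working session

There is one attempt and no reset: what is moved stays moved. The work goes in short steps, Python scripts to look and compute and a tool call to move; the robot and the scene stay as the last step left them, time stands still between calls to the robot, and variables do not carry over. Pictures are saved under pics/ and viewed, about 8 in all and at most 12, crops included, and the job is handed in when it is done.

Besides the shell and the picture viewer there is one more tool, called as name(argument=value, ...) on one line, values as JSON. play_rows: Moves the arm, as the interface text tells. Its arguments: {"type":"object","properties":{"targets":{"type":"array","items":{"type":"array","items":{"type":"number"}}}},"required":["targets"]}

```bash
mkdir -p pics
cat > h.py <<'E'
import numpy as np, cv2
from rig import bot
def snap(cam,n):
    im=bot.capture(cam); cv2.imwrite(f'pics/{n}.png',im); return im
def ray(cam,u,v):
    c=bot.get_calibration(cam); R=np.array(c['R']);t=np.array(c['t'])
    d=np.array([(u-c['cx'])/c['fx'],(v-c['cy'])/c['fy']]); s=d.copy()
    for _ in range(20): s=d/(1+c['k1']*(s@s))
    return -R.T@t, R.T@np.array([*s,1])
def onz(cam,u,v,z):
    o,d=ray(cam,u,v); return o+d*(z-o[2])/d[2]
def proj(cam,X):
    c=bot.get_calibration(cam); p=np.array(c['R'])@np.array(X)+np.array(c['t']); s=p[:2]/p[2]; s=s*(1+c['k1']*(s@s))
    return np.array([c['fx']*s[0]+c['cx'],c['fy']*s[1]+c['cy']])
E
python3 - <<'E'
from h import *
snap('top','t0');snap('scene','s0')
for c in('top','scene'):
    o,d=ray(c,320,240);print(c,o,d)
s=bot.read_state();print(s['time_s'],s['position'],s['tcp_rot'],s['force'],s['opening'])
E
```

```text
top [0.49940299 0.02601032 1.36491415] [ 0.04565031  0.03615479 -0.99835243]
scene [1.44114859 0.0676227  1.13267837] [-0.64621687 -0.00538582 -0.76317667]
0.1 [ 0.17077077 -0.60053561  0.2216801 ] [[ 9.61931682e-01  2.73289949e-01 -2.09584098e-04]
 [ 2.73289839e-01 -9.61929821e-01  1.91902729e-03]
 [ 3.22845675e-04 -1.90325035e-03 -9.99998137e-01]] [-0.02969471 -1.11690005 -1.18995824] 0.9979954577200678
```

View pics/t0.png

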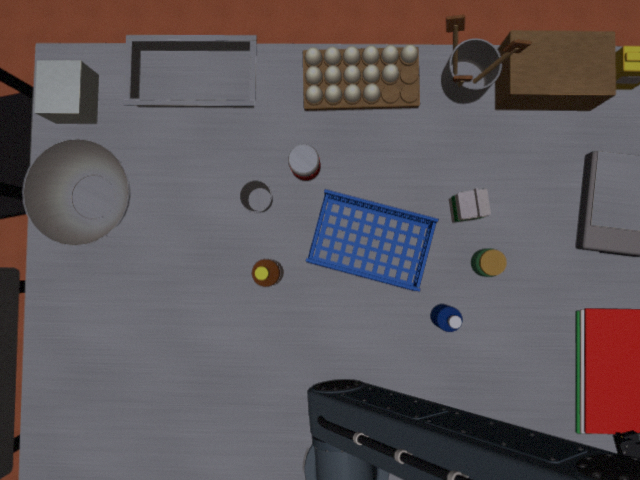

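View pics/s0.png

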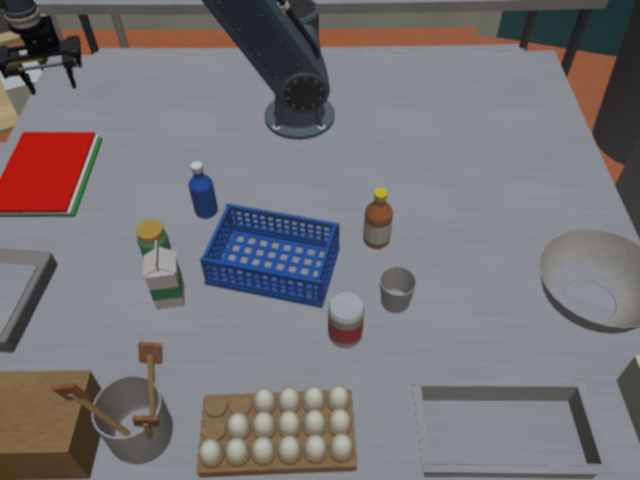

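The top view shows the crate with corners near (327,191), (437,219), (418,289) and (308,262). The groceries are the bottle at (266,272), cup (259,200), can (304,163), carton (472,204), jar (490,262) and blue bottle (449,318). Next I'll measure their positions.

Run:
```python
from h import *
im=cv2.imread('pics/t0.png');h=cv2.cvtColor(im,cv2.COLOR_BGR2HSV)
m=cv2.inRange(h,(100,120,50),(125,255,255));m[:, :300]=0;m[:180]=0;m[300:]=0
c=max(cv2.findContours(cv2.morphologyEx(m,cv2.MORPH_CLOSE,np.ones((7,7))),0,2)[0],key=cv2.contourArea)
P=np.array([onz('top',*p[0],.095)[:2] for p in c],np.float32)
r=cv2.minAreaRect(P*1000);print(r)
B=cv2.boxPoints(r)/1000;print(B)
e=[B[1]-B[0],B[2]-B[1]];L=max(e,key=np.linalg.norm);
if L[1]<0:L=-L
ey=L/np.linalg.norm(L);ex=np.array([ey[1],-ey[0]]);C=B.mean(0);print('C',C,'yaw',np.degrees(np.arctan2(-ey[0],ey[1])))
for n,u,v,z in[('oil',264,272,.165),('can',304,161,.11),('jar',491,262,.085),('blue',455,323,.16),('carton',477,203,.15),('cup',259,200,.08)]:
    p=onz('top',u,v,z)[:2];d=p-C;print(n,p.round(3),'crate xy',np.round([d@ex,d@ey],3))
```

```text
((559.4853515625, -47.975433349609375), (273.24102783203125, 176.47857666015625), 76.066162109375)
[[ 0.44094416 -0.15932767]
 [ 0.6122298  -0.20182395]
 [ 0.67802656  0.0633768 ]
 [ 0.5067409   0.10587308]]
C [ 0.5594854  -0.04797544] yaw -13.9338255
oil [0.481 0.192] crate xy [-0.134  0.214]
can [0.741 0.112] crate xy [0.137 0.199]
jar [ 0.513 -0.329] crate xy [ 0.022 -0.284]
blue [ 0.377 -0.23 ] crate xy [-0.133 -0.221]
carton [ 0.643 -0.279] crate xy [ 0.137 -0.204]
cup [0.651 0.22 ] crate xy [0.025 0.282]
```

play_rows(targets=[[1,0.035,0.039,0,0,0,-0.08],[1,0.035,0.039,0,0,0,-0.08],[1,0.035,0.039,0,0,0,-0.08],[1,0.035,0.039,0,0,0,-0.08],[1,0.035,0.039,0,0,0,-0.08],[1,0.035,0.039,0,0,0,-0.08],[1,0.035,0.039,0,0,0,-0.04],[1,0.035,0.039,0,0,0,0],[1,0.034,0.039,0,0,0,0],[1,0.034,0.04,0,0,0,0],[1,0,0,0,0,0,0]])

```text
time_s: 1.48
position: [0.5203, -0.2071, 0.2222]
tcp_rot: [[0.972, -0.235, -0.0], [-0.235, -0.972, 0.001], [-0.0, -0.001, -1.0]]
force: [-0.7, -0.5, -0.6]
opening: 0.007
```

```bash
cat >> h.py <<'E'
C=np.array([.5595,-.048]);a=np.radians(-13.93);EX=np.array([np.cos(a),np.sin(a)]);EY=np.array([-np.sin(a),np.cos(a)])
def where():
    s=bot.read_state();p=np.array(s['position']);d=p[:2]-C;R=np.array(s['tcp_rot'])
    print('t',round(s['time_s'],2),'p',p.round(4),'crate',np.round([d@EX,d@EY],4),'yaw y',np.degrees(np.arctan2(R[1,1],R[0,1])).round(1),'tz',R[:,2].round(3),'F',np.round(s['force'],1),'op',round(s['opening'],2))
E
python3 -c "
from h import *
where();snap('scene','s1')"
```

```text
t 1.48 p [ 0.5203 -0.2071  0.2222] crate [ 0.0003 -0.1638] yaw y -103.6 tz [-0.     0.001 -1.   ] F [-0.7 -0.5 -0.6] op 0.01
```

View pics/s1.png

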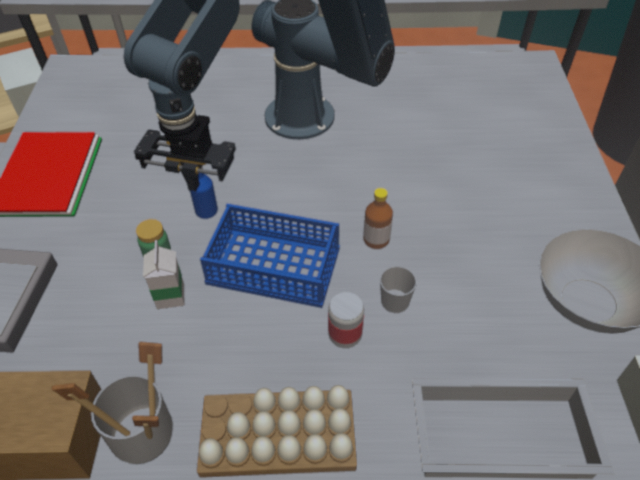

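play_rows(targets=[[1,-0.0015,-0.006,-0.045,0,0,-0.006],[1,0,0,-0.05,0,0,0],[1,0,0,-0.04,0,0,0],[1,0,0,0,0,0,0],[1,0.001,0.004,0,0,0,0],[1,0.001,0.004,0,0,0,0],[1,0.001,0.004,0,0,0,0],[1,0.001,0.004,0,0,0,0],[1,0.001,0.004,0,0,0,0],[1,0.0,0.0,0,0,0,0]])

```text
time_s: 2.78
position: [0.5224, -0.1957, 0.0876]
tcp_rot: [[0.969, -0.246, -0.0], [-0.246, -0.969, 0.0], [-0.0, -0.0, -1.0]]
force: [-0.2, 0.1, -1.0]
opening: 0.005
```

```bash
python3 -c "
from h import *
where();im=snap('scene','s2');cv2.imwrite('pics/s2c.png',cv2.resize(im[120:330,120:400],None,fx=2.5,fy=2.5))"
```

```text
t 2.77 p [ 0.5224 -0.1957  0.0876] crate [-0.0005 -0.1523] yaw y -104.2 tz [-0.  0. -1.] F [-0.2  0.1 -1. ] op 0.01
```

View pics/s2c.png

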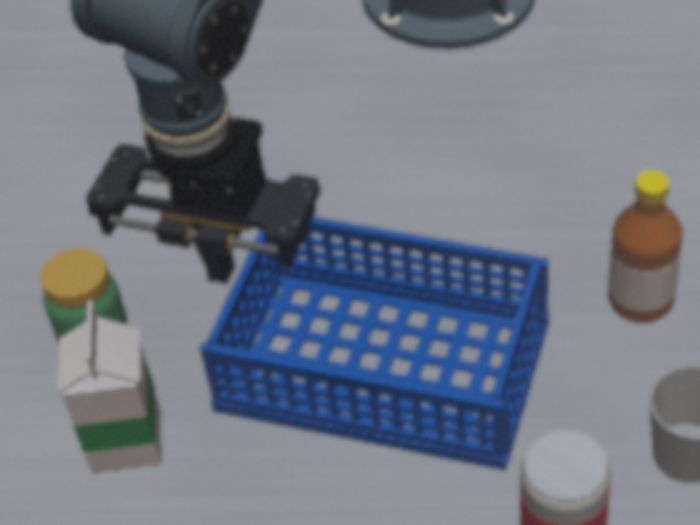

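```bash
python3 -c "
from h import *
for sx,sy in((1,-1),(-1,-1),(-1,1),(1,1)):
    for z in(.095,.0):
        q=C+EX*.09*sx+EY*.14*sy; print(sx,sy,z,proj('scene',[*q,z]).round(1),proj('top',[*q,z]).round(1))
print('end mid',proj('scene',[*(C-EY*.139),.095]),'tip',proj('scene',bot.read_state()['position']))
for u,v in((204,260),(338,224),(322,281),(228,207)): d=onz('scene',u,v,.095)[:2]-C;print(d@EX,d@EY)
"
```

```text
1 -1 0.095 [199.2 258.3] [439.3 218.1]
1 -1 0.0 [205.7 283.9] [432.3 221.4]
-1 -1 0.095 [226.8 201. ] [419.9 292.8]
-1 -1 0.0 [231.6 227.3] [414.2 290.9]
-1 1 0.095 [341.3 221.2] [303.6 261.8]
-1 1 0.0 [340.5 247.3] [306.1 262. ]
1 1 0.095 [322.9 282.4] [323.4 187.8]
1 1 0.0 [323.1 307.5] [324.5 193.1]
end mid [213.97307365 228.54537087] tip [208.95390032 229.52362222]
0.09191180182157084 -0.12802367865723155
-0.07972397719957959 0.13461310112824967
0.08693945622032498 0.13737034571800016
-0.07187138079994132 -0.13049269933486043
```

play_rows(targets=[[1,0.0015,0.006,0,0,0,0],[1,0.0015,0.006,-0.001,0,0,0],[1,0.0015,0.006,-0.001,0,0,0],[1,0,0,0,0,0,0]])

```text
time_s: 3.32
position: [0.5268, -0.1774, 0.0854]
tcp_rot: [[0.969, -0.246, -0.0], [-0.246, -0.969, 0.0], [-0.0, -0.0, -1.0]]
force: [0.5, -0.7, -0.5]
opening: 0.005
```

```bash
python3 -c "
from h import *
where();im=snap('scene','s3');cv2.imwrite('pics/s3c.png',cv2.resize(im[120:330,120:400],None,fx=2.5,fy=2.5))"
```

```text
t 3.33 p [ 0.5268 -0.1774  0.0854] crate [-0.0006 -0.1335] yaw y -104.2 tz [-0.  0. -1.] F [ 0.5 -0.7 -0.5] op 0.0
```

View pics/s3c.png

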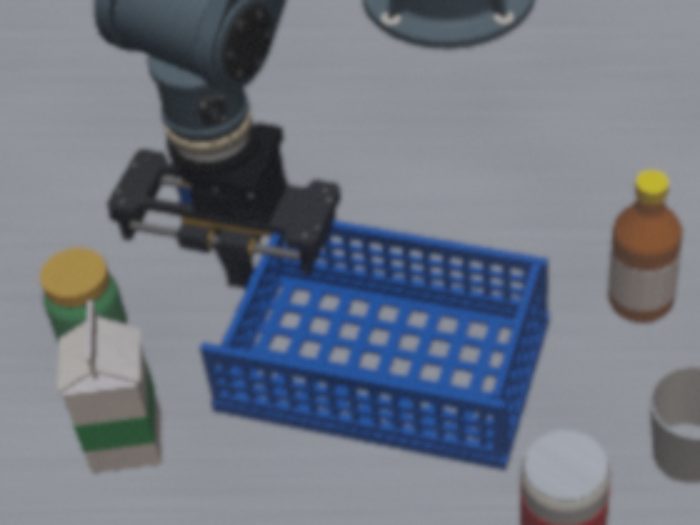

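play_rows(targets=[[1,0.0022,0.0087,-0.0033,0,0,0],[1,0.0022,0.0087,-0.0033,0,0,0],[1,0.002,0.008,-0.0056,0,0,0],[1,0.002,0.008,-0.0056,0,0,0],[1,0.0016,0.0063,-0.0076,0,0,0],[1,0.0016,0.0063,-0.0076,0,0,0],[1,0.001,0.004,-0.009,0,0,0],[1,0.001,0.004,-0.009,0,0,0],[1,0.0005,0.0017,-0.0085,0,0,0],[1,0.0005,0.0017,-0.0075,0,0,0],[1,0,0,0,0,0,0]])

```text
time_s: 4.75
position: [0.541, -0.1206, 0.0178]
tcp_rot: [[0.969, -0.247, -0.001], [-0.247, -0.969, 0.001], [-0.001, -0.0, -1.0]]
force: [-1.0, -0.1, 0.3]
opening: 0.006
```

```bash
python3 -c "
from h import *
where()"
```

```text
t 4.75 p [ 0.541  -0.1206  0.0178] crate [-0.0005 -0.0749] yaw y -104.3 tz [-0.001  0.001 -1.   ] F [-1.  -0.1  0.3] op 0.01
```

play_rows(targets=[[1,0,0,-0.0015,0,0,0],[1,0,0,-0.0015,0,0,0],[1,0,0,0,0,0,0]])

```text
time_s: 5.12
position: [0.5415, -0.1209, 0.0157]
tcp_rot: [[0.969, -0.247, 0.0], [-0.247, -0.969, -0.0], [0.0, 0.0, -1.0]]
force: [-0.1, 0.5, -0.4]
opening: 0.005
```

play_rows(targets=[[1,0,0,-0.001,0,0,0],[1,0,0,-0.001,0,0,0],[1,0,0,0,0,0,0]])

```text
time_s: 5.5
position: [0.5416, -0.1209, 0.0152]
tcp_rot: [[0.969, -0.246, 0.001], [-0.246, -0.969, -0.001], [0.001, 0.0, -1.0]]
force: [-1.7, 0.7, 11.2]
opening: 0.003
```

play_rows(targets=[[1,0,0,-0.0,0,0,0],[1,0,0,0.03,0,0,0],[1,0,0,0.05,0,0,0],[1,0,0,0.04,0,0,0],[1,0.012,0.0476,0,0,0,0.003],[1,0.012,0.0476,0,0,0,0.002],[1,0.012,0.0476,0,0,0,0],[1,0.012,0.0476,0,0,0,0],[1,0.012,0.0476,0,0,0,0],[1,0,0,0,0,0,0],[1,0,0,-0.025,0,0,0],[1,0,0,-0.022,0,0,0]])

```text
time_s: 7.0
position: [0.6011, 0.1163, 0.0861]
tcp_rot: [[0.97, -0.242, -0.0], [-0.242, -0.97, -0.001], [-0.0, 0.001, -1.0]]
force: [-0.5, -0.2, -0.6]
opening: 0.003
```

```bash
python3 -c "
from h import *
where();im=snap('scene','s4');cv2.imwrite('pics/s4c.png',cv2.resize(im[120:360,120:440],None,fx=2.4,fy=2.4))"
```

```text
t 7.0 p [0.6011 0.1163 0.0861] crate [0.0008 0.1695] yaw y -104.0 tz [-0.    -0.001 -1.   ] F [-0.5 -0.2 -0.6] op 0.0
```

View pics/s4c.png

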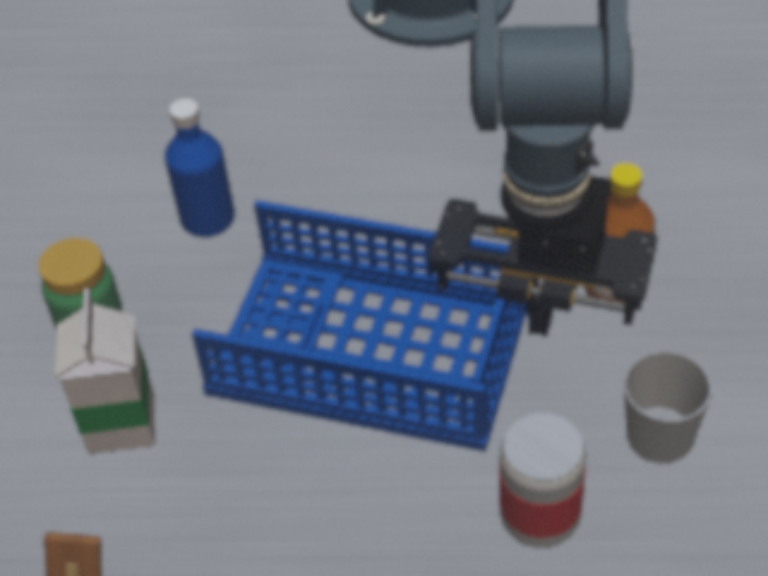

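The right end now lies flat and the crate hasn't moved. Next is the left end.

play_rows(targets=[[1,-0.0015,-0.006,0,0,0,0],[1,-0.0015,-0.006,0,0,0,0],[1,-0.0015,-0.006,0,0,0,0],[1,-0.0015,-0.006,0,0,0,0],[1,-0.0015,-0.006,0,0,0,0],[1,-0.0015,-0.006,-0.001,0,0,0],[1,0,0,0,0,0,0]])

```text
time_s: 7.92
position: [0.5923, 0.0807, 0.0855]
tcp_rot: [[0.97, -0.242, -0.0], [-0.242, -0.97, -0.0], [-0.0, 0.0, -1.0]]
force: [-0.8, 0.4, 0.0]
opening: 0.005
```

play_rows(targets=[[1,-0.0022,-0.0087,-0.0033,0,0,0],[1,-0.0022,-0.0087,-0.0033,0,0,0],[1,-0.002,-0.008,-0.0056,0,0,0],[1,-0.002,-0.008,-0.0056,0,0,0],[1,-0.0016,-0.0063,-0.0076,0,0,0],[1,-0.0016,-0.0063,-0.0076,0,0,0],[1,-0.001,-0.004,-0.009,0,0,0],[1,-0.001,-0.004,-0.009,0,0,0],[1,-0.0005,-0.0017,-0.0085,0,0,0],[1,-0.0005,-0.0017,-0.0075,0,0,0],[1,0,0,0,0,0,0]])

```text
time_s: 9.3
position: [0.5772, 0.0239, 0.0177]
tcp_rot: [[0.97, -0.242, -0.002], [-0.242, -0.97, 0.0], [-0.002, 0.0, -1.0]]
force: [-0.2, -0.2, 1.1]
opening: 0.005
```

```bash
python3 -c "
from h import *
where()"
```

```text
t 9.3 p [0.5772 0.0239 0.0177] crate [-0.0001  0.0741] yaw y -104.0 tz [-0.002  0.    -1.   ] F [-0.2 -0.2  1.1] op 0.0
```

play_rows(targets=[[1,0,0,-0.001,0,0,0],[1,0,0,-0.001,0,0,0],[1,0,0,-0.001,0,0,0],[1,0,0,-0.001,0,0,0],[1,0,0,-0.001,0,0,0],[1,0,0,0,0,0,0]])

```text
time_s: 10.05
position: [0.578, 0.0238, 0.0152]
tcp_rot: [[0.97, -0.242, 0.001], [-0.242, -0.97, -0.0], [0.001, 0.0, -1.0]]
force: [-1.8, -0.5, 9.5]
opening: 0.005
```

play_rows(targets=[[1,0,0,0.03,0,0,0],[1,0,0,0.05,0,0,0],[1,0,0,0.045,0,0,0],[1,0.0303,-0.033,0,0,0,0],[1,0.0303,-0.033,0,0,0,0],[1,0.0303,-0.033,0,0,0,0],[1,0,0,0,0,0,0],[1,0,0,-0.025,0,0,0],[1,0,0,-0.023,0,0,0],[1,0,0,0,0,0,0]])

```text
time_s: 11.3
position: [0.666, -0.0738, 0.0883]
tcp_rot: [[0.97, -0.241, -0.006], [-0.241, -0.97, 0.002], [-0.006, -0.0, -1.0]]
force: [0.5, 0.5, -0.0]
opening: 0.003
```

```bash
python3 -c "
from h import *
where();im=snap('top','t5');cv2.imwrite('pics/t5c.png',cv2.resize(im[130:350,220:520],None,fx=2.5,fy=2.5))"
```

```text
t 11.3 p [ 0.666  -0.0738  0.0883] crate [0.1096 0.0006] yaw y -104.0 tz [-0.006  0.002 -1.   ] F [ 0.5  0.5 -0. ] op 0.0
```

View pics/t5c.png

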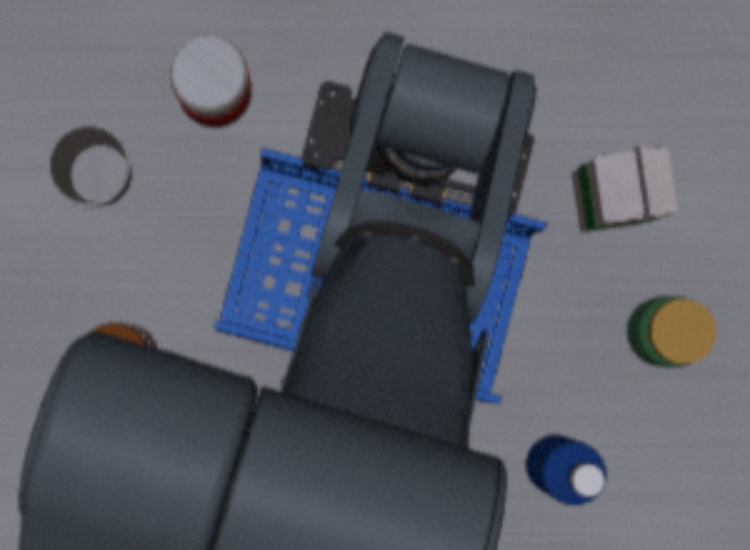

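play_rows(targets=[[1,-0.0055,0.0013,0,0,0,0],[1,-0.0055,0.0014,0,0,0,0],[1,-0.0055,0.0013,-0.001,0,0,0],[1,-0.0055,0.0014,-0.001,0,0,0],[1,-0.0055,0.0014,-0.0005,0,0,0],[1,0,0,0,0,0,0]])

```text
time_s: 12.1
position: [0.6403, -0.0681, 0.0878]
tcp_rot: [[0.97, -0.242, -0.001], [-0.242, -0.97, 0.0], [-0.001, -0.0, -1.0]]
force: [0.9, 0.3, 0.4]
opening: 0.005
```

play_rows(targets=[[1,-0.008,0.002,-0.003,0,0,0],[1,-0.008,0.002,-0.003,0,0,0],[1,-0.007,0.0017,-0.005,0,0,0],[1,-0.007,0.0017,-0.005,0,0,0],[1,-0.0056,0.0014,-0.0066,0,0,0],[1,-0.0056,0.0014,-0.0066,0,0,0],[1,-0.0037,0.0009,-0.0079,0,0,0],[1,-0.0037,0.0009,-0.0079,0,0,0],[1,-0.0016,0.0004,-0.0075,0,0,0],[1,-0.0016,0.0004,-0.007,0,0,0],[1,0,0,0,0,0,0]])

```text
time_s: 13.48
position: [0.5889, -0.0555, 0.0278]
tcp_rot: [[0.97, -0.242, -0.001], [-0.242, -0.97, 0.0], [-0.001, -0.0, -1.0]]
force: [-0.2, -0.6, 0.3]
opening: 0.004
```

```bash
python3 -c "
from h import *
where()"
```

```text
t 13.47 p [ 0.5889 -0.0555  0.0278] crate [ 0.0304 -0.0002] yaw y -104.0 tz [-0.001  0.    -1.   ] F [-0.2 -0.6  0.3] op 0.0
```

play_rows(targets=[[1,0,0,-0.0015,0,0,0],[1,0,0,-0.0015,0,0,0],[1,0,0,-0.001,0,0,0],[1,0,0,-0.001,0,0,0],[1,0,0,-0.001,0,0,0],[1,0,0,0,0,0,0]])

```text
time_s: 14.22
position: [0.5896, -0.0556, 0.0243]
tcp_rot: [[0.97, -0.242, 0.001], [-0.242, -0.97, -0.0], [0.001, 0.0, -1.0]]
force: [-2.7, 0.3, 11.0]
opening: 0.007
```

play_rows(targets=[[1,0,0,0.025,0,0,0],[1,0,0,0.05,0,0,0],[1,0,0,0.045,0,0,0],[1,-0.0463,0.0115,0,0,0,0],[1,-0.0463,0.0115,0,0,0,0],[1,-0.0463,0.0115,0,0,0,0],[1,0,0,0,0,0,0],[1,0,0,-0.025,0,0,0],[1,0,0,-0.025,0,0,0],[1,0,0,0,0,0,0]])

```text
time_s: 15.48
position: [0.4506, -0.0212, 0.0915]
tcp_rot: [[0.97, -0.242, -0.002], [-0.242, -0.97, 0.001], [-0.002, -0.0, -1.0]]
force: [-0.4, 0.2, 0.2]
opening: 0.007
```

```bash
python3 -c "
from h import *
where();im=snap('scene','s6');cv2.imwrite('pics/s6c.png',cv2.resize(im[120:360,120:440],None,fx=2.4,fy=2.4))"
```

```text
t 15.47 p [ 0.4506 -0.0212  0.0915] crate [-0.1122 -0.0002] yaw y -104.0 tz [-0.002  0.001 -1.   ] F [-0.4  0.2  0.2] op 0.01
```

View pics/s6c.png

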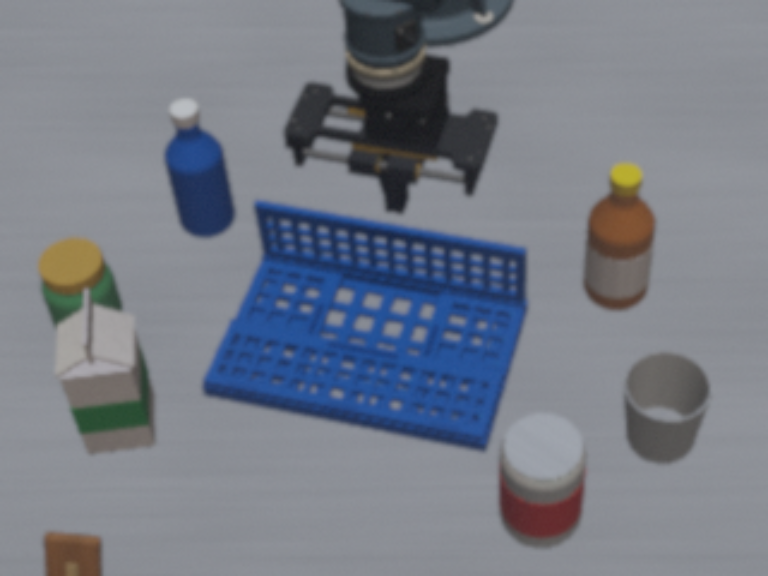

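The far side is flat and the near one is still upright. Push the near side now.

play_rows(targets=[[1,0.005,-0.0012,-0.003,0,0,0],[1,0.005,-0.0012,-0.001,0,0,0],[1,0.005,-0.0013,0,0,0,0],[1,0.005,-0.0012,-0.0005,0,0,0],[1,0.005,-0.0013,-0.0005,0,0,0],[1,0.005,-0.0013,-0.0005,0,0,0],[1,0,0,0,0,0,0]])

```text
time_s: 16.4
position: [0.4812, -0.0288, 0.087]
tcp_rot: [[0.97, -0.242, 0.001], [-0.242, -0.97, -0.0], [0.001, 0.0, -1.0]]
force: [-0.5, -0.3, -1.1]
opening: 0.006
```

play_rows(targets=[[1,0.008,-0.002,-0.003,0,0,0],[1,0.008,-0.002,-0.003,0,0,0],[1,0.007,-0.0017,-0.005,0,0,0],[1,0.007,-0.0017,-0.005,0,0,0],[1,0.0056,-0.0014,-0.0066,0,0,0],[1,0.0056,-0.0014,-0.0066,0,0,0],[1,0.0037,-0.0009,-0.0079,0,0,0],[1,0.0037,-0.0009,-0.0079,0,0,0],[1,0.0016,-0.0004,-0.0075,0,0,0],[1,0.0016,-0.0004,-0.006,0,0,0],[1,0,0,0,0,0,0]])

```text
time_s: 17.77
position: [0.5319, -0.0413, 0.028]
tcp_rot: [[0.97, -0.242, -0.001], [-0.242, -0.97, 0.0], [-0.001, -0.0, -1.0]]
force: [-0.6, -0.2, -0.3]
opening: 0.004
```

```bash
python3 -c "
from h import *
where()"
```

```text
t 17.77 p [ 0.5319 -0.0413  0.028 ] crate [-0.0284 -0.0001] yaw y -104.0 tz [-0.001  0.    -1.   ] F [-0.6 -0.2 -0.3] op 0.0
```

play_rows(targets=[[1,0,0,-0.0015,0,0,0],[1,0,0,-0.0015,0,0,0],[1,0,0,-0.001,0,0,0],[1,0,0,-0.001,0,0,0],[1,0,0,-0.001,0,0,0],[1,0,0,0,0,0,0]])

```text
time_s: 18.52
position: [0.5325, -0.0414, 0.0243]
tcp_rot: [[0.97, -0.242, 0.001], [-0.242, -0.97, -0.0], [0.001, 0.0, -1.0]]
force: [-2.1, 0.4, 13.1]
opening: 0.009
```

play_rows(targets=[[1,0,0,0.02,0,0,0],[1,0,0,0.05,0,0,0],[1,0,0,0.05,0,0,0],[1,0,0,0.05,0,0,0],[1,0,0,0.05,0,0,0],[1,-0.05,0,0.02,0,0,0],[1,-0.05,0,0,0,0,0],[1,0,0,0,0,0,0],[1,0,0,0,0,0,0]])

```text
time_s: 19.65
position: [0.4331, -0.0417, 0.263]
tcp_rot: [[0.97, -0.242, 0.002], [-0.242, -0.97, -0.001], [0.002, 0.0, -1.0]]
force: [0.3, 0.0, 0.7]
opening: 0.005
```

```bash
python3 -c "
from h import *
where();a=snap('scene','s7');b=snap('top','t7')
cv2.imwrite('pics/f.png',np.hstack([cv2.resize(a[130:350,130:430],(400,293)),cv2.resize(b[130:350,230:530],(400,293))]))
# bystander shift: compare small patches with the first picture
a0=cv2.imread('pics/s0.png')
for n,(u,v) in dict(oil=(378,220),can=(346,320),jar=(151,235),blue=(204,192),carton=(163,278),cup=(397,290)).items():
    p=a0[v-14:v+14,u-14:u+14];w=a[v-22:v+22,u-22:u+22];r=cv2.matchTemplate(w,p,cv2.TM_CCOEFF_NORMED);_,mx,_,l=cv2.minMaxLoc(r);print(n,l[0]-8,l[1]-8,round(mx,3))"
```

```text
t 19.65 p [ 0.4331 -0.0417  0.263 ] crate [-0.1242 -0.0243] yaw y -104.0 tz [ 0.002 -0.001 -1.   ] F [0.3 0.  0.7] op 0.01
oil 0 0 0.996
can 0 0 0.999
jar 0 0 0.999
blue 0 0 0.998
carton 0 0 0.999
cup 0 0 0.997
```

View pics/f.png

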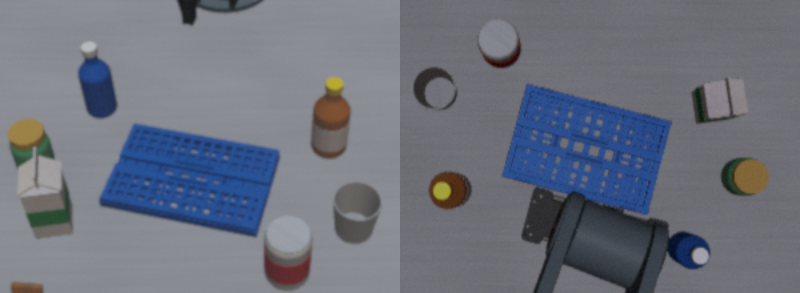

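The crate is fully flat and the groceries match the first picture to the pixel.

```bash
python3 -c "
from h import *
print(bot.hand_in())"
```

```text
the job is handed in; nothing more can be done
None
```

The crate is folded flat where it stood, and the job is handed in after about 20 s of robot time. I pushed with closed fingertips on the outside of each panel: right end, left end, far side, then near side.

- **Flatness:** I pressed each panel down to its stop with about 10–13 N. The fingertips stopped at 15.2 mm on both ends and 24.3 mm on both sides; flat would be 15 mm and 24 mm.
- **Groceries:** all six match the first scene picture with no pixel shift.
- **Crate position:** it showed no visible movement in the pictures; I did not re-measure its pose after folding.
- **Robot:** it ended clear of everything, with the tool force reading near zero.
- **Disagreement:** early on, crate corners picked by eye in the scene picture put its centre about 7 mm from the top-view estimate. I kept the top-view one, and all four pushes landed where expected.

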